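# Pack the rack on the tube shaker and set its speed

## Task

Get the tube shaker ready for its run: pick from the four packers on the mat the ones that together fill the gap between the rack in the shaker's bay and its right-hand fence snugly, leaving only 2 to 3 mm of play, and push them side by side fully home against the back stop without forcing; leave the packers you do not need on the mat. Set the unmarked speed selector to the fourth click clockwise from its anticlockwise end stop. Do not shift or tip the racks or the spray bottle.

Things in the scene. Friction and masses are not known exactly. Their poses are not given: they have to be found in the camera images.
- shaker: Side-to-side tube shaker, fixed. Thin platform flush with the worktop; three steel fences 25 mm high make a bay 150.5 mm wide (y), 160 mm deep (x), open to the robot. Origin: on the worktop, centre of the bay; x goes from the mouth (-80 mm) to the back stop (face at +80), y to the left. One rack stands in the bay, touching left fence and back stop; the gap is between it and the right fence.
- fence_end (a point): Near end of the right-hand fence's straight inner face, on the worktop: x = -80, y = -75.25 mm in the shaker's frame. The fence is 6 mm thick, to the right of this face. In front of this point it has a lead-in 22 mm long that flares 10 mm to the right.
- drive_housing (a point): Centre of the top of the shaker's white drive housing, left of the bay: 210 (x) by 136 (y) mm, top 68 mm above the worktop. The speed selector stands on it, 30 mm nearer the robot (shaker -x) than this point.
- selector (a joint): Speed selector, rad. 0 at its anticlockwise end stop; grows clockwise seen from above; far stop 2.443. No scale; sprung detent: click 1 at 0.349 (20 degrees), click 2 at 0.698, so on to click 7. Takes about 0.08 N m to turn; let go, it settles into the nearest click. Starts anywhere from the end stop to about click 2.
- selector_grip (a point): On the knob's axis, 105 mm above the worktop. Black knob: disc 64 mm across, its top 23 mm below this point, and an upright finger bar 61 mm long, 14 mm thick, its top 7 mm above this point. The point turns with the knob: x along the bar, white line on the -x half. At the end stop that line points to the shaker's -x; clockwise swings it to the left.
- mat: Thin blue mat, fixed, 230 (x) by 370 (y) by 2 mm, on which the packers lie at the start. Origin: under its centre.
- spray_bottle: White trigger spray bottle, 74 mm across, 210 mm high, a bystander. Origin: centre of its underside.
- packer_a: Packer: plain white plastic bar 158 mm long (x), 14 mm thick (y), 35 mm high (z), upright edges rounded to 6 mm, about 74 g. The four differ only in thickness (14, 22, 30, 46 mm); used standing as it is. Origin: centre of underside. Fully home, the origin is at x = 0 (1 mm) in the shaker's frame, its near end flush with the fence end.
- packer_b: Packer: plain white plastic bar 158 mm long (x), 22 mm thick (y), 35 mm high (z), upright edges rounded to 6 mm, about 117 g. The four differ only in thickness (14, 22, 30, 46 mm); used standing as it is. Origin: centre of underside. Fully home, the origin is at x = 0 (1 mm) in the shaker's frame, its near end flush with the fence end.
- packer_c: Packer: plain white plastic bar 158 mm long (x), 30 mm thick (y), 35 mm high (z), upright edges rounded to 6 mm, about 159 g. The four differ only in thickness (14, 22, 30, 46 mm); used standing as it is. Origin: centre of underside. Fully home, the origin is at x = 0 (1 mm) in the shaker's frame, its near end flush with the fence end.
- packer_d: Packer: plain white plastic bar 158 mm long (x), 46 mm thick (y), 35 mm high (z), upright edges rounded to 6 mm, about 244 g. The four differ only in thickness (14, 22, 30, 46 mm); used standing as it is. Origin: centre of underside. Fully home, the origin is at x = 0 (1 mm) in the shaker's frame, its near end flush with the fence end.
- rack_5row: Yellow tube rack with blue-capped tubes, 112 mm wide (y), 112 long (x), 62 high, 117 to the cap tops; loose, about 620 g. Origin: underside, middle of its LEFT long side; it extends 112 mm to -y. One of the three racks stands in the bay (origin about x = +23, y = +75 mm in the shaker's frame), the others spare, left of the housing.
- rack_4row: Yellow tube rack with blue-capped tubes, 96 mm wide (y), 112 long (x), 62 high, 117 to the cap tops; loose, about 550 g. Origin: underside, middle of its LEFT long side; it extends 96 mm to -y. One of the three racks stands in the bay (origin about x = +23, y = +75 mm in the shaker's frame), the others spare, left of the housing.
- rack_3row: Yellow tube rack with blue-capped tubes, 72 mm wide (y), 112 long (x), 62 high, 117 to the cap tops; loose, about 420 g. Origin: underside, middle of its LEFT long side; it extends 72 mm to -y. One of the three racks stands in the bay (origin about x = +23, y = +75 mm in the shaker's frame), the others spare, left of the housing.
Not all that is in view belongs to the job. Leave any black or green look-alike of the packer_a alone.

How it is judged:
By the outcome, as a careful person would: the job done as asked, in the order asked, and still so for the second after the job is handed in, with the robot touching nothing.
It also fails if it takes over 72 s, if anything falls off the work surface, if the arm or the gripper's body presses on something with over 40 N, if the wrist force passes 120 N, or if a joint passes its speed limit or range.

## Robot

A 6-joint arm with a two-finger parallel gripper is mounted at the origin on the work surface. World frame = base frame: x ahead of the robot, y to its left, z up, the work surface at z = 0. Lengths are in m, angles in rad, forces in N, time in s.
With the tool pointing down it reaches from about 0.25 to 0.8 m from the base axis. Payload 8.5 kg.
Tool frame: the origin (TCP) lies midway between the tips of the shut fingers; the grasp point (between the pads) lies 19 mm behind it; x points along the fingers, z is the direction in which the jaws open and shut, and the axes are right-handed (so a half turn about x gives the same grasp; the last joint's range is limited). The gripper opens to 85 mm and grips with 20 to 120 N. Pads are 22 mm wide; open, the fingers measure 114 mm over their backs; the gripper's body (76 mm by 85 mm) begins 54 mm behind the grasp point. The pads swing forward as they close: fully open they stand 13 mm farther back than shut.
Start: joints at [-1.333, 0.238, -0.013, 1.319, 0, 1.571], TCP at [0.124, -0.51, 0.231] pointing down, gripper open.
Joint ranges: [-2.66, 2.66], [-1.03, 1.9], [-1.14, 1.46], [-1.82, 2.27], [-1.45, 1.34], [-3.14, 3.14]. Speed limits (rad/s): [2.22, 2.22, 2.79, 3.14, 3.14, 3.14].

## Interface

Orientations are given as a rotation vector (axis times angle).
In Python, from workcell import r, kin, viewer, telemetry gives the robot as it stands. Calls block until the motion is done:
- r.reach(position, orientation): joint-space move of the TCP to a pose.
- r.move_l(position, rate=0.15, rotation=None, until_force=None): straight line of the TCP; rotation=None keeps the orientation; rate is the mean speed in m/s. With until_force (N) it stops when the force on the tool has changed by that much, and returns True; else False.
- r.movej(angles): joint-space move.
- r.open_gripper() and r.clamp(grip_force=None): open the fingers fully, or close them until they stop; grip_force is the grip in N (None keeps the last).
- r.sleep(seconds).
- kin.ik(position, orientation): joint angles nearest the present ones, or None.
- viewer.read_camera(name): name is "scene" or "top"; returns the picture (480x640x3 uint8, blue, green, red); there is no depth.
- viewer.get_calibration(name): a dict with "vertical_fov" (degrees; the focal length in pixels is half the picture's height over the tangent of half this angle, whatever the lens; pixels are square), "cx", "cy" (the principal point, pixels), "xyz" and "attitude" of the camera in the world. Camera axes: x right, y up, looking along -z (the intrinsics and any distortion apply to the point x, -y, -z); pixel columns grow to the right and rows downward; lengths in m; the calibration is good to about 2 mm. A picture is of the moment at which its call begins. get_calibration takes no time and is no camera call.
A pose or a line that the arm cannot do raises r.IKError and nothing moves.
- r.hand_in(): hands the job in, once; it reports no verdict.
Trained networks look in the newest picture that a camera, given by its name, has taken for a name from the list of things; names that differ only in an ending like _2 or _b are one class to them, and where a whole thing is asked for, a point or a joint stands for the part that bears it (a point fixed in the world has none). Each returns a list of dicts, best first, with "score" (0 to 1); they miss things now and then, are a little off and sometimes report something else, mostly with a low value. They report only what shows in the picture. A call takes as long as a camera call. They do not tell look-alikes from the thing itself.
- viewer.regions_of(camera, name): "region" (480x640 bool, what is visible of it) and "pixel" ([column, row] in pixels, amid what is visible of it).
- viewer.mark_of(camera, name): "pixel" ([column, row] in pixels: a listed point, or the origin of a listed thing).
Readings, each from a call of its own:
- telemetry.current_time(): time.
- telemetry.current_joint_positions(): joint angles.
- telemetry.current_joint_vel(): joint speeds.
- telemetry.current_tau(): joint torques, N m.
- telemetry.current_eef_pos(): TCP position.
- telemetry.current_tool_rot(): TCP orientation.
- telemetry.current_ft_force(): force on the tool from outside, world axes, zero at the start.
- telemetry.current_wrist_torque(): the same for the moment, N m.
- telemetry.current_gripper_width(): opening from 0.0 (shut) to 1.0 (fully open).
Only numpy, scipy, OpenCV 4.12 (cv2) and the standard library are available. Lean on these libraries where they do the work, as an engineer would, in place of code of your own. Each camera call takes 0.05 s, during which the arm holds its last target.

## Working session

There is one attempt and no reset: what is moved stays moved. The work goes in short steps, each a Python script; the robot and the scene stay as the last script left them, time stands still between calls to the robot, and variables do not carry over. Pictures are saved under pics/ and viewed, and the job is handed in when it is done.

```bash
ls; mkdir -p pics
python3 - <<'E'
from workcell import r,kin,viewer,telemetry
import cv2
for n in("scene","top"):
    im=viewer.read_camera(n); cv2.imwrite(f"pics/{n}0.png",im); print(n,viewer.get_calibration(n))
print(telemetry.current_time(),telemetry.current_tool_rot(),telemetry.current_eef_pos())
E
```

```text
pics
scene {'vertical_fov': 46.77768443965002, 'cx': 316.9281675206617, 'cy': 244.1012599390663, 'xyz': array([ 1.64303706, -0.38924387,  0.94605716]), 'attitude': array([0.83555356, 0.5984656 , 1.17769244])}
top {'vertical_fov': 45.11366149576902, 'cx': 311.4469704283416, 'cy': 232.51300958864684, 'xyz': array([ 0.30233162, -0.01192149,  1.65004838]), 'attitude': array([ 0.07126028, -0.08249087, -1.55642167])}
0.1 [ 1.03305964  1.31342476 -1.03174167] [ 0.12358198 -0.50985373  0.23074313]
```

View pics/scene0.png

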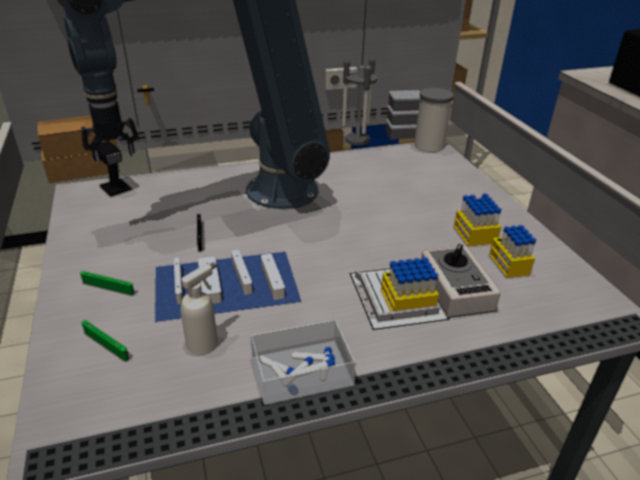

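View pics/top0.png

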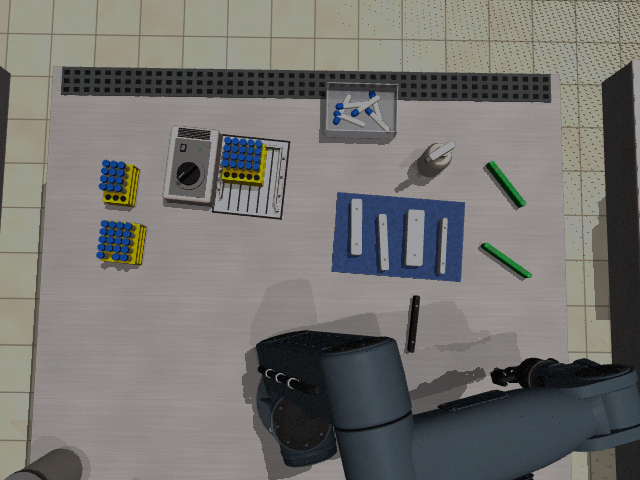

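```bash
cat > h.py <<'E'
from workcell import r,kin,viewer,telemetry
import cv2,numpy as np
from scipy.spatial.transform import Rotation as R
def cal(n):
    c=viewer.get_calibration(n); f=240/np.tan(np.radians(c['vertical_fov'])/2)
    return c,f
def ray(n,px,z):
    c,f=cal(n); d=np.array([(px[0]-c['cx'])/f,-(px[1]-c['cy'])/f,-1.])
    d=R.from_rotvec(c['attitude']).apply(d); o=np.array(c['xyz'])
    return o+d*(z-o[2])/d[2]
def proj(n,P):
    c,f=cal(n); q=R.from_rotvec(c['attitude']).inv().apply(np.atleast_2d(P)-c['xyz'])
    return np.c_[c['cx']-f*q[:,0]/q[:,2], c['cy']+f*q[:,1]/q[:,2]]
E
python3 - <<'E'
from h import *
a=cv2.imread("pics/top0.png"); s=cv2.imread("pics/scene0.png")
cv2.imwrite("pics/c1.png",cv2.resize(a[115:225,155:300],None,fx=5.4,fy=5.4,interpolation=cv2.INTER_CUBIC))
cv2.imwrite("pics/c2.png",cv2.resize(a[180:290,325:475],None,fx=5.3,fy=5.3,interpolation=cv2.INTER_CUBIC))
cv2.imwrite("pics/c3.png",cv2.resize(s[185:335,340:540],None,fx=3.9,fy=3.9,interpolation=cv2.INTER_CUBIC))
c=viewer.get_calibration("top");print(c.keys())
for n in("mat","packer_a","shaker","fence_end","drive_housing","selector_grip","rack_5row","rack_4row","rack_3row","spray_bottle","selector"):
    for cam in("top","scene"):
        for m in viewer.mark_of(cam,n)[:6]:
            z={"drive_housing":.068,"selector_grip":.105}.get(n,0); z=.002 if n[0:4]=="pack" else z
            p=np.array(m["pixel"]); print(n,cam,round(m["score"],2),p.round(1),ray(cam,p,z).round(4)[:2])
print(telemetry.current_time())
E
```

```text
dict_keys(['vertical_fov', 'cx', 'cy', 'xyz', 'attitude'])
mat top 0.55 [396.6 237.9] [ 0.4525 -0.2673]
mat scene 0.67 [226.3 282.6] [ 0.4552 -0.2671]
packer_a top 0.96 [413.1 321.8] [ 0.2148 -0.3133]
packer_a top 0.95 [381.2 241.9] [ 0.4402 -0.2228]
packer_a top 0.72 [502.3 257.9] [ 0.3989 -0.5697]
packer_a top 0.65 [443.6 244.8] [ 0.4342 -0.4018]
packer_a top 0.65 [412.5 236.8] [ 0.4561 -0.3127]
packer_a top 0.63 [356.7 226.4] [ 0.4839 -0.1524]
packer_a scene 0.97 [105.4 289.3] [ 0.3994 -0.578 ]
packer_a scene 0.77 [179.1 284.7] [ 0.4324 -0.39  ]
packer_a scene 0.77 [200.5 235.2] [ 0.2094 -0.3051]
packer_a scene 0.75 [210.5 283.1] [ 0.4483 -0.3085]
packer_a scene 0.67 [270.9 282.2] [ 0.4886 -0.1514]
packer_a scene 0.63 [242.8 274.5] [ 0.4347 -0.218 ]
shaker top 0.93 [251.5 176.5] [0.6253 0.1529]
shaker scene 0.65 [397.4 296.5] [0.6351 0.1563]
shaker scene 0.4 [226.4 285.8] [ 0.4688 -0.269 ]
fence_end top 0.72 [275.9 203.3] [0.548  0.0808]
fence_end top 0.59 [353.1 222.7] [ 0.4947 -0.1422]
fence_end top 0.51 [438.8 245.8] [ 0.4313 -0.3884]
fence_end scene 0.59 [359.7 280.4] [0.5442 
[... 296 characters left out ...]
[227.9 162.6] [0.6653 0.2222]
rack_5row scene 0.97 [423.  299.3] [0.664  0.2166]
rack_4row top 0.7 [110.4 240.6] [0.4338 0.5515]
rack_4row scene 0.95 [488.  234.4] [0.4382 0.5472]
rack_4row scene 0.53 [271.8 283.2] [ 0.491  -0.1495]
rack_3row top 0.77 [112.6 181.4] [0.6053 0.5532]
rack_3row scene 0.75 [520.9 262.5] [0.5928 0.5612]
spray_bottle top 0.97 [428.7 161.4] [ 0.6772 -0.3612]
spray_bottle scene 0.66 [199.  348.8] [ 0.6825 -0.3683]
spray_bottle scene 0.58 [175.8 290.2] [ 0.4508 -0.4006]Traceback (most recent call last):
  File "<stdin>", line 9, in <module>
ValueError: it knows: drive_housing, fence_end, mat, packer, rack_3row, rack_4row, rack_5row, selector_grip, shaker, spray_bottle
```

View pics/c1.png

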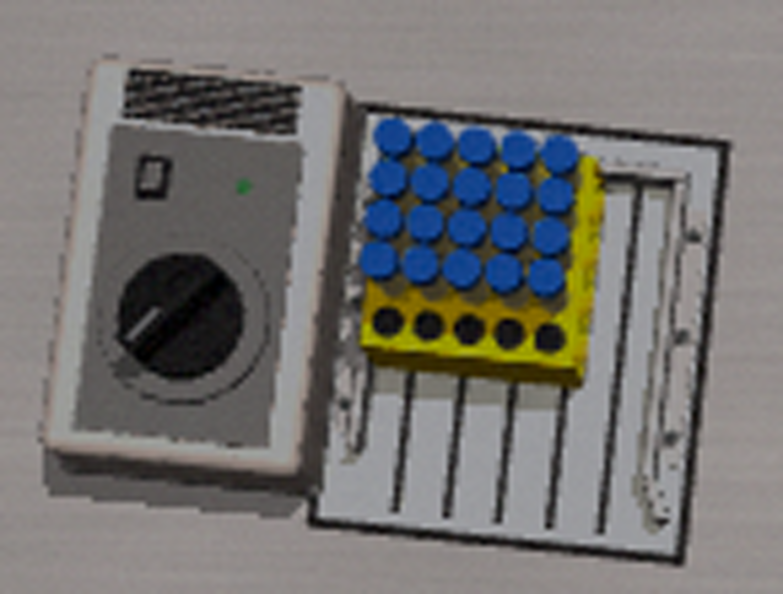

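View pics/c2.png

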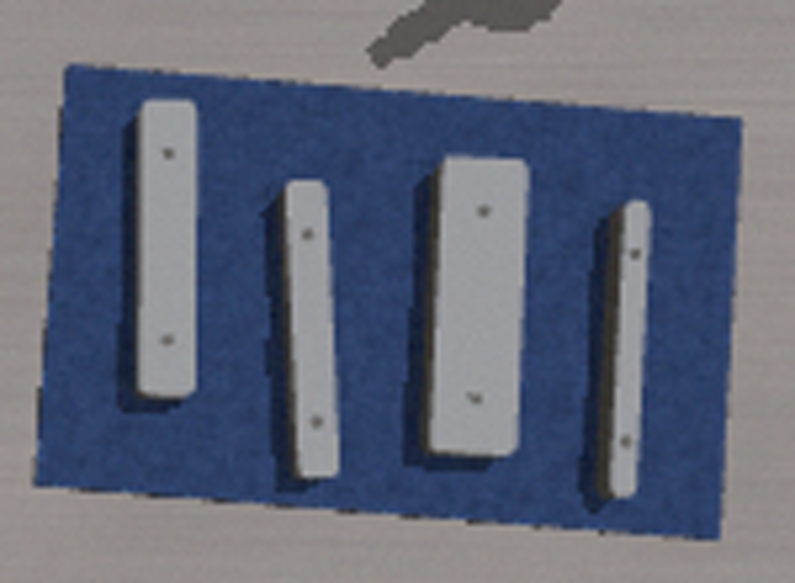

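View pics/c3.png

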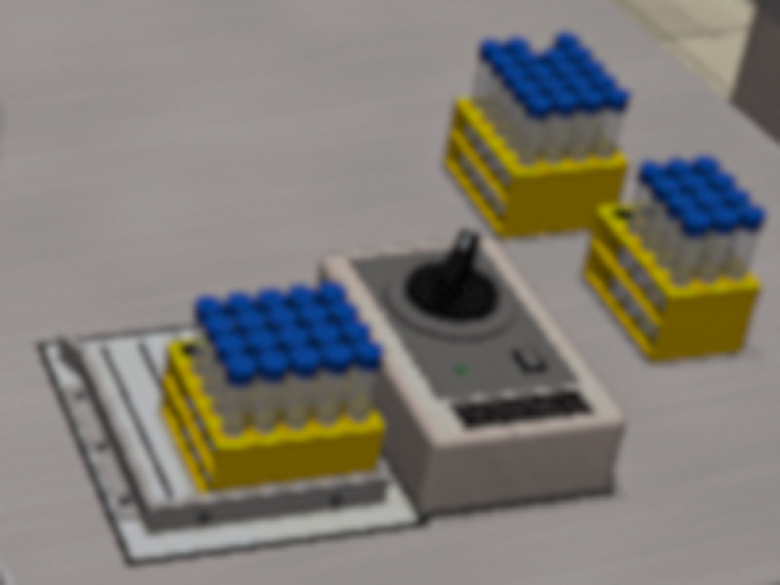

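```bash
cat >> h.py <<'E'
def overlay(n,src,polys,box,k,out):
    im=cv2.imread(src); x0,y0,x1,y1=box
    c=cv2.resize(im[y0:y1,x0:x1],None,fx=k,fy=k,interpolation=cv2.INTER_CUBIC)
    for P,col in polys:
        q=((proj(n,P)-[x0,y0]+.5)*k).round().astype(int)
        cv2.polylines(c,[q.reshape(-1,1,2)],False,col,1,cv2.LINE_AA)
    cv2.imwrite(out,c)
def tf(p,P):
    P=np.array(P,float); c,s=np.cos(p[2]),np.sin(p[2])
    return np.c_[p[0]+c*P[:,0]-s*P[:,1],p[1]+s*P[:,0]+c*P[:,1],P[:,2]]
def shakerpolys(p):
    m=1e-3; z=25*m
    f=[[-80*m,-75.25*m,z],[80*m,-75.25*m,z],[80*m,75.25*m,z],[-80*m,75.25*m,z]]
    fl=[[-80*m,-75.25*m,z],[-102*m,-85.25*m,z]]
    g=[[-80*m,-75.25*m,0],[80*m,-75.25*m,0],[80*m,75.25*m,0],[-80*m,75.25*m,0]]
    rk=[[-33*m,75*m,.062],[79*m,75*m,.062],[79*m,-37*m,.062],[-33*m,-37*m,.062],[-33*m,75*m,.062]]
    rk0=[[-33*m,75*m,.0],[-33*m,-37*m,0],[-33*m,-37*m,.062]]
    return [(tf(p,f),(0,0,255)),(tf(p,fl),(0,0,255)),(tf(p,g),(0,255,0)),(tf(p,rk),(255,0,255)),(tf(p,rk0),(255,0,255))]
E
python3 - <<'E'
from h import *
cs=[(221.7,134.1),(289.8,141.9),(281.5,219.1),(213,211.3)]
w=np.array([ray("top",c,0)[:2] for c in cs]);print(w.round(4))
for i in range(4):
    d=w[(i+1)%4]-w[i];print(np.hypot(*d).round(4),np.degrees(np.arctan2(d[1],d[0])).round(2))
print(w.mean(0))
p=[.629,.154,np.radians(-2)]
for n,b,k in(("top",(155,115,300,225),5.4),("scene",(340,185,540,335),3.9)):
    overlay(n,f"pics/{n}0.png",shakerpolys(p),b,k,f"pics/o_{n}1.png")
E
```

```text
[[0.7495 0.2425]
 [0.7292 0.0437]
 [0.5023 0.0639]
 [0.5222 0.2612]]
0.1998 -95.83
0.2277 174.92
0.1983 84.24
0.228 -4.7
[0.62579888 0.15281332]
```

View pics/o_top1.png

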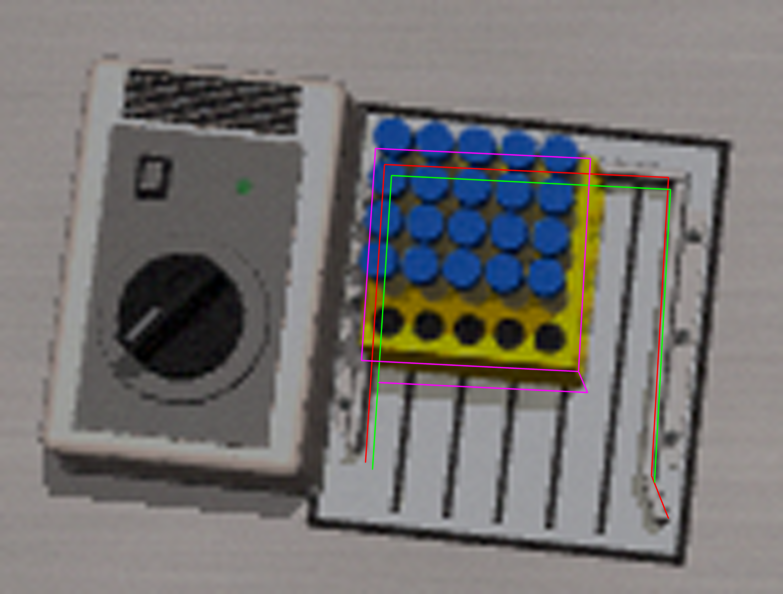

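View pics/o_scene1.png

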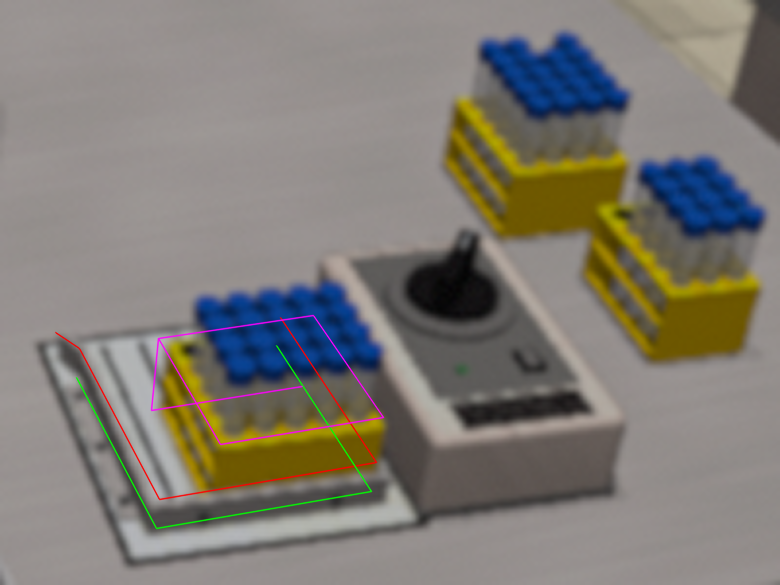

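Run:
```python
from h import *
p=[.626,.155,np.radians(-5.2)]
for n,b,k in(("top",(210,125,300,225),6),("scene",(340,235,450,335),6)):
    overlay(n,f"pics/{n}0.png",shakerpolys(p),b,k,f"pics/o_{n}2.png")
```

```text
(no output)
```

View pics/o_top2.png

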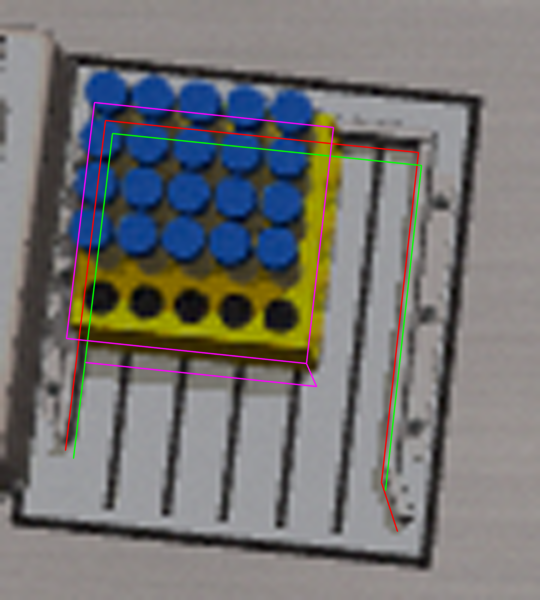

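View pics/o_scene2.png

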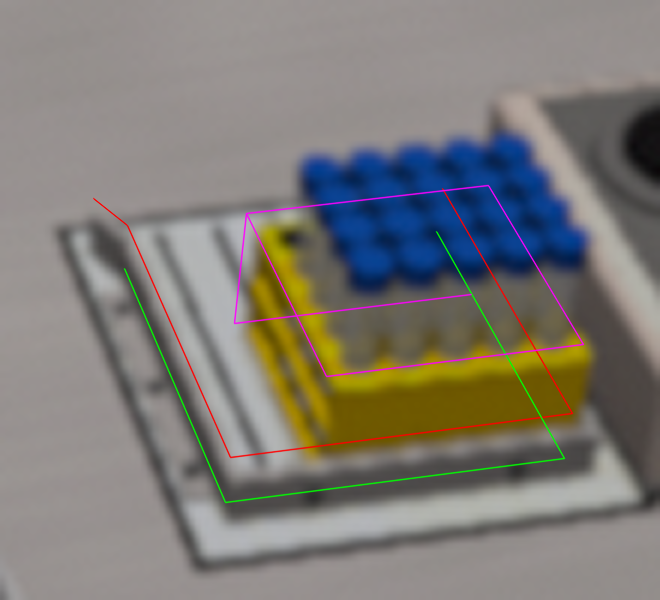

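Run:
```python
from h import *
p=[.633,.150,np.radians(-5.2)]
for n,b,k in(("top",(210,125,300,225),6),("scene",(340,235,450,335),6)):
    overlay(n,f"pics/{n}0.png",shakerpolys(p),b,k,f"pics/o_{n}3.png")
```

```text
(no output)
```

View pics/o_top3.png

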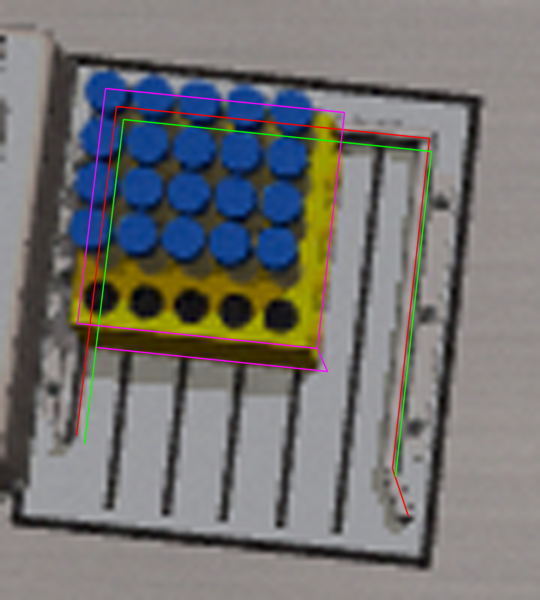

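View pics/o_scene3.png

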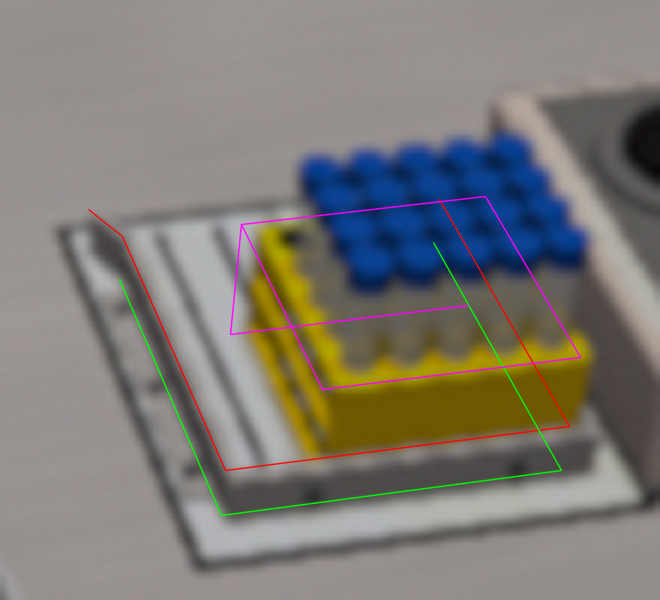

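Run:
```python
from h import *
a=cv2.imread("pics/top0.png")[130:225,255:300]
a=cv2.resize(a,None,fx=12,fy=6.3*2/2,interpolation=cv2.INTER_LANCZOS4)
b=cv2.imread("pics/top0.png")[135:180,262:292]; b=cv2.resize(b,None,fx=13,fy=13,interpolation=cv2.INTER_NEAREST)
c=cv2.imread("pics/top0.png")[175:220,262:292]; c=cv2.resize(c,None,fx=13,fy=13,interpolation=cv2.INTER_NEAREST)
b=np.hstack([b,c]); b=cv2.convertScaleAbs(b,alpha=2.2,beta=-200)
cv2.imwrite("pics/f1.png",b)
```

```text
(no output)
```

View pics/f1.png

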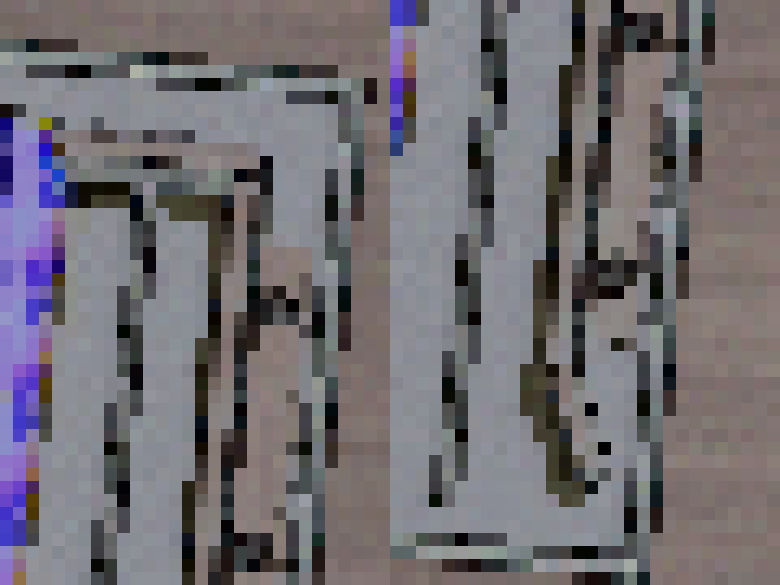

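Run:
```python
from h import *
a=cv2.imread("pics/top0.png").astype(float); g=a.mean(2)
def line(n,rows,x0,x1,w,val,z,img):
    pts=[]
    for v in rows:
        t=(v-rows[0])/(rows[-1]-rows[0]); c=x0+(x1-x0)*t
        u=np.arange(int(round(c-w)),int(round(c+w))+1)
        p=np.clip(val-img[v,u],0,None)
        if p.sum()>5: pts.append(((p*u).sum()/p.sum(),v))
    pts=np.array(pts); k=np.polyfit(pts[:,1],pts[:,0],1); res=pts[:,0]-np.polyval(k,pts[:,1]); 
    k=np.polyfit(pts[abs(res)<2*res.std()+1e-6,1],pts[abs(res)<2*res.std()+1e-6,0],1)
    e=[(np.polyval(k,v),v) for v in(rows[0],rows[-1])]
    W=[ray("top",q,z)[:2] for q in e]; d=W[0]-W[1]
    print(n,np.array(e).round(2).tolist(),np.array(W).round(4).tolist(),"yaw",np.degrees(np.arctan2(d[1],d[0])).round(2),"res",res.std().round(2))
line("stripe5",range(153,212),272.5,265.7,2,150,0,g)
line("border",range(145,217),288.9,281.6,2.5,150,0,g)
line("fence in",range(152,200),278.3,273.7,2,150,.0,g)
line("fence out",range(152,200),281.5,276,1.5,150,.0,g)
for v in range(150,206,6): print(v,g[v,268:290].round().astype(int).tolist())
```

```text
stripe5 [[272.46, 153.0], [265.94, 211.0]] [[0.6955, 0.0936], [0.5252, 0.109]] yaw -5.19 res 0.07
border [[288.64, 145.0], [280.8, 216.0]] [[0.7199, 0.0469], [0.5113, 0.066]] yaw -5.23 res 0.11
fence in [[278.67, 152.0], [274.08, 199.0]] [[0.6987, 0.0756], [0.5604, 0.0863]] yaw -4.44 res 0.52
fence out [[281.39, 152.0], [276.37, 199.0]] [[0.6988, 0.0677], [0.5605, 0.0797]] yaw -4.97 res 0.33
150 [94, 117, 115, 116, 87, 34, 118, 119, 118, 115, 111, 76, 146, 123, 124, 157, 157, 159, 153, 85, 31, 115]
156 [156, 157, 157, 154, 37, 125, 153, 156, 157, 153, 107, 151, 151, 64, 148, 148, 147, 132, 153, 26, 56, 141]
162 [157, 156, 154, 50, 69, 158, 157, 158, 156, 116, 120, 147, 78, 147, 148, 150, 149, 152, 53, 41, 141, 141]
168 [155, 155, 121, 43, 159, 155, 157, 155, 153, 90, 149, 126, 107, 150, 147, 148, 147, 121, 38, 114, 144, 145]
174 [156, 152, 39, 125, 156, 157, 156, 155, 103, 148, 149, 63, 149, 150, 146, 127, 153, 28, 57, 141, 141, 141]
180 [151, 55, 68, 157, 155, 155, 156, 105, 119, 148, 71, 131, 150, 151, 151, 150, 56, 39, 144, 144, 144, 143]
186 [88, 42, 154, 155, 156, 155, 153, 93, 150, 129, 109, 154, 151, 147, 115, 119, 34, 100, 145, 143, 143, 147]
192 [36, 126, 155, 156, 156, 154, 104, 150, 150, 64, 154, 154, 150, 126, 151, 23, 57, 142, 144, 144, 144, 144]
198 [66, 157, 157, 156, 154, 119, 118, 151, 82, 135, 152, 153, 152, 151, 55, 43, 147, 149, 150, 149, 149, 146]
204 [155, 156, 157, 156, 116, 121, 122, 146, 144, 156, 158, 158, 156, 119, 32, 80, 141, 142, 142, 143, 143, 143]
```

Run:
```python
from h import *
th=np.radians(-5.2); Ri=np.array([[np.cos(th),np.sin(th)],[-np.sin(th),np.cos(th)]])
A=ray("top",(276.5,174),.025)[:2];B=ray("top",(279.3,174),0)[:2]
print(Ri@A,Ri@B)
for p in([.633,.150],[.626,.1528]): print("shaker",p,"fence y",(Ri@np.array(p))[1]-.07525)
# lateral of platform border centre
S=[ray("top",q,0)[:2] for q in [(272.46,153),(288.64,145),(280.8,216),(213,211.3),(221.7,134.1)]]
print([(Ri@s).round(4) for s in S])
# back stop: column profile
g=cv2.imread("pics/top0.png").astype(float).mean(2)
for u in (268,270,275,277): print(u,g[136:156,u].round().astype(int).tolist())
for u in range(232,262,6): print(u,g[176:222,u].round().astype(int).tolist())
```

```text
[0.61891064 0.13591815] [0.62463293 0.1297062 ]
shaker [0.633, 0.15] fence y 0.1315030830575904
shaker [0.626, 0.1528] fence y 0.13365713131233065
[array([0.6842, 0.1562]), array([0.7127, 0.112 ]), array([0.5032, 0.1121]), array([0.4964, 0.3074]), array([0.7244, 0.3094])]
268 [141, 142, 143, 30, 90, 154, 157, 157, 155, 145, 150, 30, 38, 94, 94, 153, 153, 156, 158, 154]
270 [141, 142, 142, 35, 54, 156, 155, 155, 155, 122, 149, 44, 36, 95, 115, 156, 156, 158, 156, 155]
275 [141, 143, 144, 114, 21, 121, 155, 156, 155, 133, 147, 122, 45, 57, 119, 120, 155, 158, 155, 156]
277 [142, 143, 143, 115, 29, 89, 156, 158, 156, 155, 150, 151, 39, 35, 115, 118, 154, 157, 156, 153]
232 [21, 65, 103, 104, 33, 36, 33, 45, 118, 118, 115, 115, 116, 158, 156, 156, 157, 155, 157, 158, 157, 155, 157, 158, 156, 156, 158, 156, 157, 155, 154, 156, 157, 156, 157, 156, 129, 29, 35, 139, 141, 136, 138, 141, 138, 138]
238 [78, 102, 104, 104, 94, 34, 34, 34, 71, 117, 115, 113, 115, 151, 154, 154, 153, 152, 155, 119, 119, 91, 87, 54, 58, 31, 38, 35, 38, 44, 46, 63, 68, 95, 95, 158, 158, 92, 20, 96, 139, 137, 136, 138, 138, 140]
244 [32, 61, 106, 103, 108, 47, 34, 32, 31, 117, 115, 116, 118, 119, 155, 154, 155, 157, 155, 156, 155, 158, 157, 157, 157, 155, 155, 158, 156, 157, 155, 155, 155, 156, 157, 155, 156, 157, 59, 13, 138, 138, 139, 138, 139, 139]
250 [15, 21, 27, 69, 103, 103, 32, 38, 34, 25, 48, 47, 49, 68, 94, 126, 125, 154, 156, 159, 157, 158, 154, 157, 156, 156, 156, 158, 156, 156, 157, 156, 155, 156, 158, 156, 157, 157, 122, 29, 78, 140, 139, 138, 140, 142]
256 [22, 21, 23, 28, 60, 104, 81, 34, 34, 36, 96, 123, 122, 123, 121, 154, 155, 155, 156, 157, 154, 156, 154, 152, 152, 153, 151, 152, 153, 119, 119, 121, 88, 53, 55, 58, 27, 155, 156, 62, 25, 110, 138, 142, 141, 144]
```

Run:
```python
from h import *
th=np.radians(-5.2); Ri=np.array([[np.cos(th),np.sin(th)],[-np.sin(th),np.cos(th)]])
for q,z,off in[((270,148.6),0,-80),((270,146.5),.025,-80),((277,149.5),0,-80),((277,147.5),.025,-80),((244,180.8),.062,33),((244,184.5),0,33),((256,182.3),.062,33),((256,185.6),0,33)]:
    print(q,(Ri@ray("top",q,z)[:2]).round(4), "shaker u",((Ri@ray("top",q,z)[:2])[0]+off/1000).round(4))
s=np.linalg.inv(Ri)@[.632,.2107];print(s)
p=[*s,th]
for n,b,k in(("top",(210,125,300,225),6),("scene",(340,235,450,335),6)):
    overlay(n,f"pics/{n}0.png",shakerpolys(p),b,k,f"pics/o_{n}4.png")
im=np.hstack([cv2.imread("pics/o_top4.png"),]);
```

```text
(270, 148.6) [0.6964 0.1648] shaker u 0.6164
(270, 146.5) [0.6965 0.1632] shaker u 0.6165
(277, 149.5) [0.6958 0.1442] shaker u 0.6158
(277, 147.5) [0.6957 0.1429] shaker u 0.6157
(244, 180.8) [0.5831 0.221 ] shaker u 0.6161
(244, 184.5) [0.5833 0.2278] shaker u 0.6163
(256, 182.3) [0.5824 0.1873] shaker u 0.6154
(256, 185.6) [0.5838 0.193 ] shaker u 0.6168
[0.64849522 0.15255305]
```

Run:
```python
from h import *
p=[.6327,.154,np.radians(-5.2)]
for n,b,k in(("top",(210,125,300,225),6),("scene",(340,235,450,335),6)):
    overlay(n,f"pics/{n}0.png",shakerpolys(p),b,k,f"pics/o_{n}4.png")
a=cv2.imread("pics/o_top4.png");s=cv2.imread("pics/o_scene4.png")
cv2.imwrite("pics/o4.png",cv2.resize(np.hstack([a,np.vstack([s])[:600]]) ,(800,400)))
```

```text
(no output)
```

View pics/o_scene4.png

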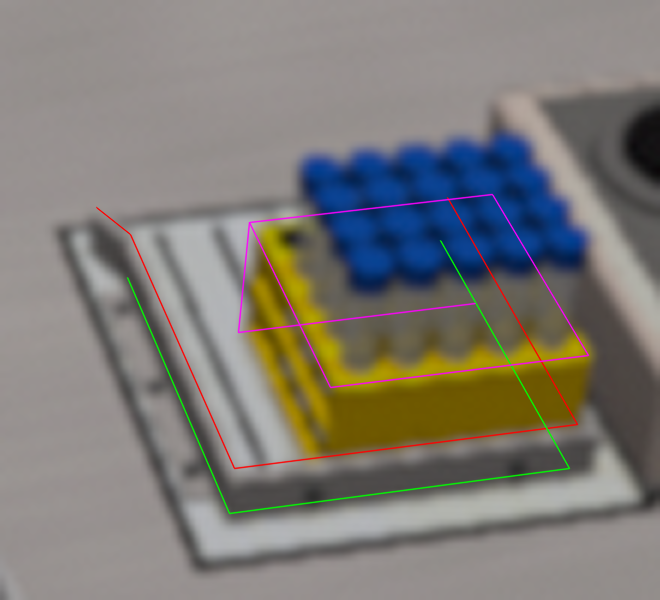

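View pics/o_top4.png

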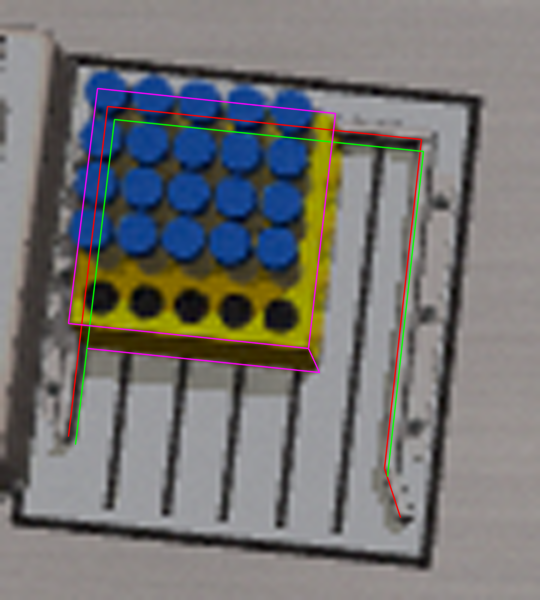

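Run:
```python
from h import *
for n,(h1,h2) in {"a":((635,254),(626,441)),"b":((307,234),(317,421)),"c":((168,153),(167,340)),"d":((484,211),(475,398))}.items():
    W=[ray("top",(np.array(h)+0)/5.3-.5+[325,180],.037)[:2] for h in(h1,h2)]
    d=W[0]-W[1]; print(n,((W[0]+W[1])/2).round(4),np.hypot(*d).round(4),np.degrees(np.arctan2(d[1],d[0])).round(2))
P={"a":(),}
```

```text
a [ 0.4308 -0.3931] 0.0995 -3.31
b [ 0.4392 -0.2244] 0.0993 3.08
c [ 0.4813 -0.1477] 0.0997 -0.01
d [ 0.4526 -0.3132] 0.0997 -3.03
```

```bash
cat >> h.py <<'E'
S=np.array([.6327,.1540,np.radians(-5.2)])
def ori(psi):
    j=np.array([-np.sin(psi),np.cos(psi),0]); x=np.array([0,0,-1.])
    best=None
    for s in(1,-1):
        z=s*j; M=np.c_[x,np.cross(z,x),z]; rv=R.from_matrix(M).as_rotvec()
        q=kin.ik([.45,-.1,.15],rv)
        if q is not None:
            c=abs(np.array(q)[5]-telemetry.current_joint_positions()[5])
            if best is None or c<best[0]: best=(c,rv)
    return best[1]
def sh(x,y,z): return tf(S,[[x/1000,y/1000,z]])[0]
def insh(P):
    c,s=np.cos(S[2]),np.sin(S[2]); d=np.array(P[:2])-S[:2]
    return np.array([c*d[0]+s*d[1],-s*d[0]+c*d[1]])*1000
def st(tag=""):
    p=telemetry.current_eef_pos(); print(tag,"t",round(telemetry.current_time(),2),"tcp",np.round(p,4),"sh",insh(p).round(1),"F",np.round(telemetry.current_ft_force(),1),"w",round(telemetry.current_gripper_width(),3))
E
python3 - <<'E'
from h import *
psi=np.radians(-3.3); o=ori(psi); print(o)
g=tf([.4308,-.3931,psi],[[-.060,-.005,0.]])[0]
print(kin.ik(g+[0,0,.008],o))
r.reach(g+[0,0,.09],o); st("above")
r.move_l(g+[0,0,.009],rate=.15); st("down")
cv2.imwrite("pics/top1.png",viewer.read_camera("top"));cv2.imwrite("pics/scene1.png",viewer.read_camera("scene"))
E
```

```text
[ 1.25149542  1.18141331 -1.25149542]
[-0.8167844   0.43593267 -0.34240016  0.79246349  0.          2.38240411]
above t 2.27 tcp [ 0.3704 -0.3953  0.0905] sh [-211.5 -570.8] F [ 0.2 -0.4  0.1] w 1.001
down t 2.97 tcp [ 0.3706 -0.3954  0.0097] sh [-211.2 -570.9] F [ 0.2 -0.4  0.4] w 1.002
```

Run:
```python
import cv2,numpy as np
a=cv2.imread("pics/top1.png")[190:300,380:480];s=cv2.imread("pics/scene1.png")[210:330,130:260]
cv2.imwrite("pics/g1.png",np.hstack([cv2.resize(a,(400,440)),cv2.resize(s,(400,440))]))
```

```text
(no output)
```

View pics/g1.png

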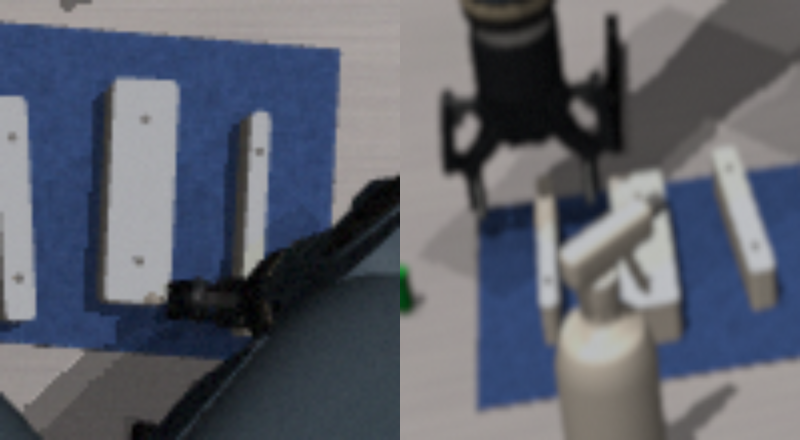

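```bash
python3 - <<'E'
from h import *
r.clamp(60); st("clamped")
p=np.array(telemetry.current_eef_pos()); r.move_l(p+[0,0,.08],rate=.15); st("lift")
o=ori(S[2]); yl=-50
r.reach(sh(-255,yl,.09),o); st("front")
cv2.imwrite("pics/top2.png",viewer.read_camera("top"));cv2.imwrite("pics/scene2.png",viewer.read_camera("scene"))
E
python3 - <<'E'
import cv2,numpy as np
a=cv2.imread("pics/top2.png")[120:320,200:400];s=cv2.imread("pics/scene2.png")[160:340,240:440]
cv2.imwrite("pics/g2.png",np.hstack([cv2.resize(a,(400,400)),cv2.resize(s,(400,400))]))
E
```

```text
clamped t 3.72 tcp [ 0.3708 -0.3947  0.0092] sh [-211.1 -570.2] F [0.3 0.5 3.1] w 0.153
lift t 4.4 tcp [ 0.3704 -0.3944  0.0886] sh [-211.5 -569.9] F [-0.2  0.1 -0.2] w 0.149
front t 8.62 tcp [0.3743 0.1272 0.09  ] sh [-254.9  -50.1] F [-0.3  0.  -0.7] w 0.151
```

View pics/g2.png

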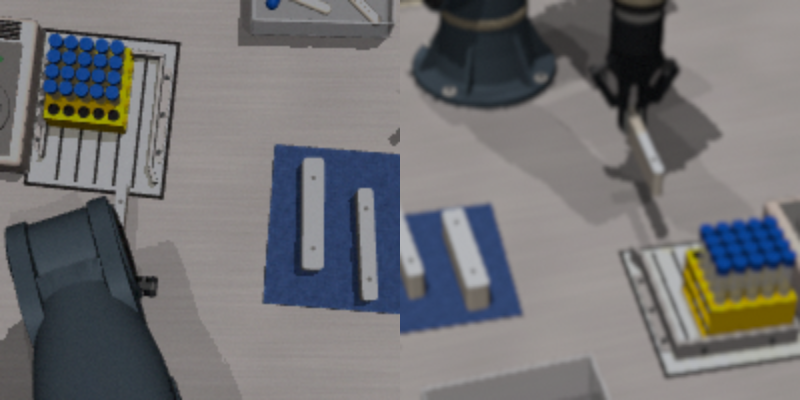

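```bash
python3 - <<'E'
from h import *
print(r.move_l(sh(-255,-50,.0085),rate=.12,until_force=8)); st("low")
print(r.move_l(sh(-121,-50,.0085),rate=.1,until_force=8)); st("in")
cv2.imwrite("pics/top3.png",viewer.read_camera("top"));cv2.imwrite("pics/scene3.png",viewer.read_camera("scene"))
print(r.move_l(sh(-121,-40,.0085),rate=.02,until_force=4)); st("left")
E
python3 - <<'E'
import cv2,numpy as np
a=cv2.imread("pics/top3.png")[120:240,200:320];s=cv2.imread("pics/scene3.png")[220:340,340:460]
cv2.imwrite("pics/g3.png",np.hstack([cv2.resize(a,(400,400)),cv2.resize(s,(400,400))]))
E
```

```text
True
low t 9.43 tcp [0.3731 0.1269 0.0072] sh [-256.1  -50.5] F [-1.6  0.3  7.8] w 0.154
True
in t 9.67 tcp [0.373  0.1269 0.0072] sh [-256.2  -50.5] F [-1.5  0.5  6.2] w 0.154
True
left t 10.39 tcp [0.373  0.1269 0.0072] sh [-256.2  -50.5] F [-0.1  0.5  4.9] w 0.153
```

View pics/g3.png

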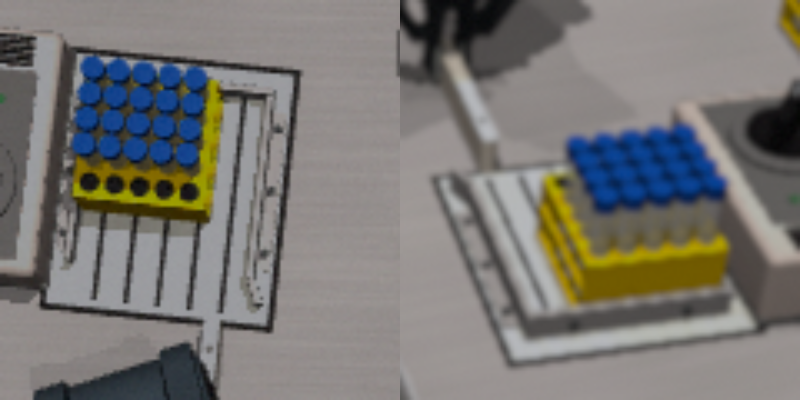

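```bash
python3 - <<'E'
from h import *
r.move_l(sh(-255,-50,.012),rate=.05); st("up")
print(r.move_l(sh(-121,-50,.012),rate=.1,until_force=8)); st("in")
cv2.imwrite("pics/top4.png",viewer.read_camera("top"));cv2.imwrite("pics/scene4.png",viewer.read_camera("scene"))
E
python3 - <<'E'
import cv2,numpy as np
a=cv2.imread("pics/top4.png")[120:240,200:320];s=cv2.imread("pics/scene4.png")[220:340,340:460]
cv2.imwrite("pics/g4.png",np.hstack([cv2.resize(a,(400,400)),cv2.resize(s,(400,400))]))
E
```

```text
up t 10.66 tcp [0.3746 0.1274 0.0123] sh [-254.6  -49.8] F [-0.5 -0.9 -0.3] w 0.154
False
in t 12.15 tcp [0.5071 0.1152 0.012 ] sh [-121.6  -50. ] F [-0.2  0.1 -0.4] w 0.153
```

View pics/g4.png

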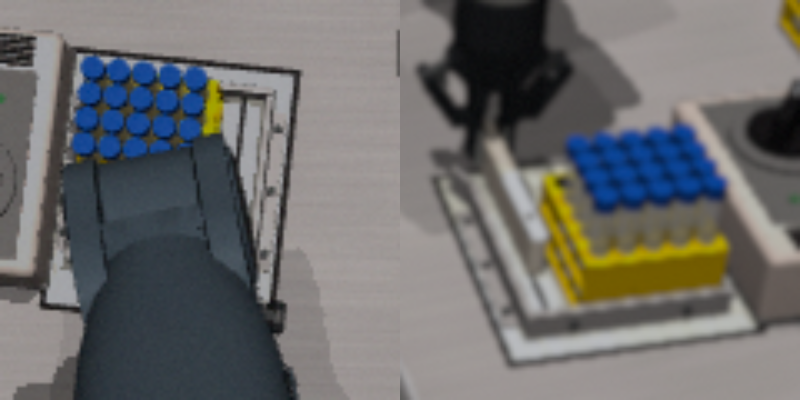

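```bash
python3 - <<'E'
from h import *
print(r.move_l(sh(-121,-40,.012),rate=.012,until_force=3)); st("left")
y=insh(telemetry.current_eef_pos())[1]-0.7
r.move_l(sh(-121,y,.012),rate=.02); st("off")
print(r.move_l(sh(-121,y,.006),rate=.02,until_force=3)); st("down")
r.open_gripper(); st("open")
p=np.array(telemetry.current_eef_pos()); r.move_l(p+[0,0,.07],rate=.2)
r.clamp(40)
r.move_l(sh(-170,y,.08),rate=.2); r.move_l(sh(-170,y,.012),rate=.15); st("behind")
print("Y",y)
cv2.imwrite("pics/top5.png",viewer.read_camera("top"));cv2.imwrite("pics/scene5.png",viewer.read_camera("scene"))
E
python3 - <<'E'
import cv2,numpy as np
a=cv2.imread("pics/top5.png")[120:240,200:320];s=cv2.imread("pics/scene5.png")[220:340,340:460]
cv2.imwrite("pics/g5.png",np.hstack([cv2.resize(a,(400,400)),cv2.resize(s,(400,400))]))
E
```

```text
True
left t 12.93 tcp [0.5082 0.1229 0.0117] sh [-121.2  -42.2] F [ 0.2 -2.1  0.3] w 0.15
off t 13.18 tcp [0.5082 0.1223 0.0119] sh [-121.1  -42.9] F [-0.2 -0.  -1. ] w 0.15
True
down t 13.47 tcp [0.5085 0.1225 0.0073] sh [-120.8  -42.6] F [-0.5  1.5  3.3] w 0.153
open t 14.17 tcp [0.5079 0.1221 0.007 ] sh [-121.4  -43.1] F [-0.7  0.4  0.3] w 1.001
behind t 16.43 tcp [0.4602 0.1267 0.0122] sh [-169.4  -42.8] F [-0.3  0.7  1. ] w 0.005
Y -42.9192500936196
```

View pics/g5.png

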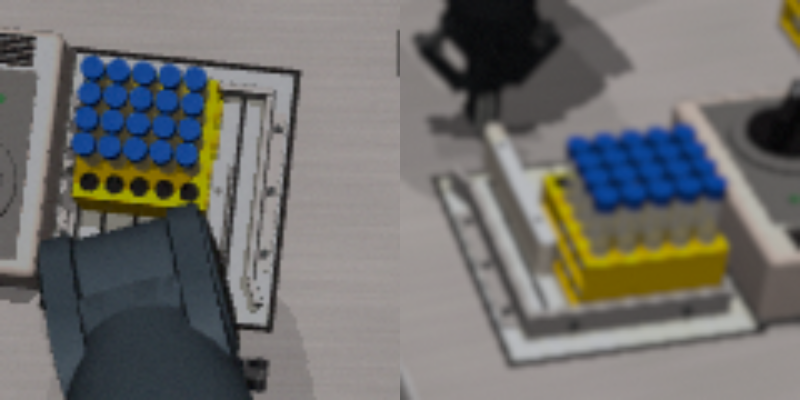

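```bash
python3 - <<'E'
from h import *
print(r.move_l(sh(-80,-43,.012),rate=.05,until_force=8)); st("pushed")
p=np.array(telemetry.current_eef_pos())
x=insh(p)[0]
r.move_l(sh(x-30,-43,.012),rate=.15); st("back")
cv2.imwrite("pics/top6.png",viewer.read_camera("top"));cv2.imwrite("pics/scene6.png",viewer.read_camera("scene"))
E
python3 - <<'E'
import cv2,numpy as np
a=cv2.imread("pics/top6.png")[120:240,200:320];s=cv2.imread("pics/scene6.png")[220:340,340:460]
cv2.imwrite("pics/g6.png",np.hstack([cv2.resize(a,(400,400)),cv2.resize(s,(400,400))]))
E
```

```text
True
pushed t 17.99 tcp [0.5404 0.1191 0.0114] sh [-88.7 -43.2] F [-0.   0.2  0.3] w 0.003
back t 18.34 tcp [0.5106 0.122  0.0122] sh [-118.7  -42.9] F [0.8 0.6 0.7] w 0.002
```

View pics/g6.png

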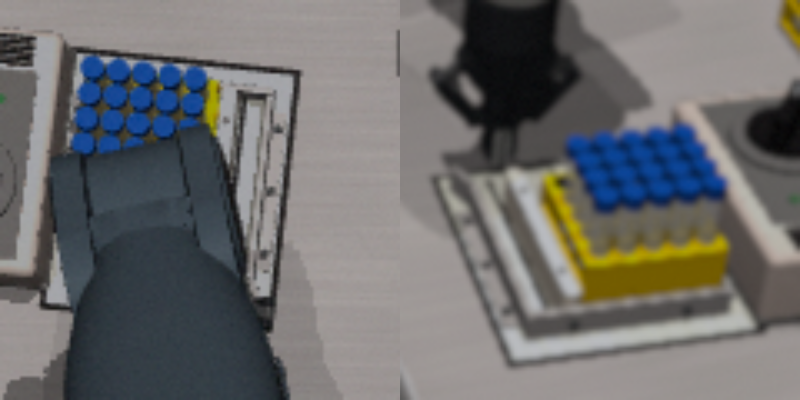

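```bash
python3 - <<'E'
from h import *
p=np.array(telemetry.current_eef_pos()); r.move_l(p+[-.03,0,.09],rate=.25)
psi=np.radians(3.08); o=ori(psi)
g=tf([.4392,-.2244,psi],[[-.062,.006,0.]])[0]
r.reach(g+[0,0,.09],o); st("above"); r.open_gripper()
r.move_l(g+[0,0,.009],rate=.15); st("down")
cv2.imwrite("pics/top7.png",viewer.read_camera("top"));cv2.imwrite("pics/scene7.png",viewer.read_camera("scene"))
E
python3 - <<'E'
import cv2,numpy as np
a=cv2.imread("pics/top7.png")[120:290,200:440];s=cv2.imread("pics/scene7.png")[210:330,150:310]
cv2.imwrite("pics/g7.png",np.hstack([cv2.resize(a,(480,340)),cv2.resize(s,(320,240)).copy() if 0 else cv2.resize(s,(453,340))])[:,:])
i=cv2.imread("pics/g7.png");cv2.imwrite("pics/g7.png",cv2.resize(i,(800,292)))
E
```

```text
above t 20.88 tcp [ 0.3771 -0.2215  0.0897] sh [-220.5 -397.1] F [-0.   0.3  0.2] w -0.0
down t 22.36 tcp [ 0.3772 -0.2219  0.0093] sh [-220.4 -397.5] F [ 0.6 -0.4  0.3] w 1.0
```

View pics/g7.png

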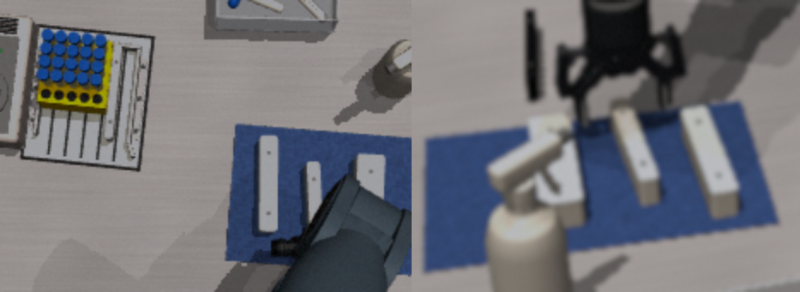

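Run:
```python
from h import *
P=lambda y,w,x=0:[[-.079+x,y-w,.035],[.079+x,y-w,.035],[.079+x,y+w,.035],[-.079+x,y+w,.035],[-.079+x,y-w,.035]]
s=S.copy(); d=tf([0,0,S[2]],[[0,.0012,0]])[0]; s[:2]+=d[:2]
overlay("top","pics/top7.png",shakerpolys(s)[:2]+[(tf(S,P(-.0425,.007)),(255,0,0))],(240,125,300,225),6,"pics/o5.png")
```

```text
(no output)
```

View pics/o5.png

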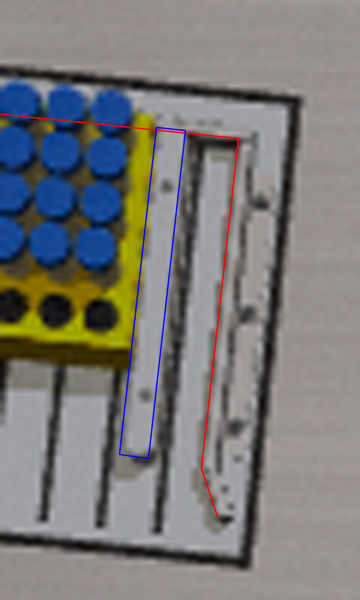

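Run:
```python
from h import *
r.clamp(60); st("clamped")
p=np.array(telemetry.current_eef_pos()); r.move_l(p+[0,0,.08],rate=.15); st("lift")
o=ori(S[2])
r.reach(sh(-272,-62.5,.09),o); st("front")
r.move_l(sh(-272,-62.5,.012),rate=.12); st("low")
cv2.imwrite("pics/top8.png",viewer.read_camera("top"));cv2.imwrite("pics/scene8.png",viewer.read_camera("scene"))
P=lambda y,w,x=0:[[-.079+x,y-w,.035],[.079+x,y-w,.035],[.079+x,y+w,.035],[-.079+x,y+w,.035],[-.079+x,y-w,.035]]
overlay("top","pics/top8.png",shakerpolys(S)[:2]+[(tf(S,P(-.0625,.011,-.210)),(255,0,0))],(230,125,310,225),6,"pics/o6.png")
overlay("scene","pics/scene8.png",shakerpolys(S)[:2]+[(tf(S,P(-.0625,.011,-.210)),(255,0,0))],(330,220,450,320),5,"pics/o7.png")
```

```text
clamped t 23.06 tcp [ 0.3773 -0.2221  0.0094] sh [-220.3 -397.7] F [-0.6 -1.1  5.8] w 0.245
lift t 23.74 tcp [ 0.3768 -0.2218  0.0888] sh [-220.7 -397.4] F [ 0.1 -0.2 -2.1] w 0.249
front t 25.02 tcp [0.3563 0.116  0.0898] sh [-271.8  -62.9] F [ 0.4  0.5 -0.9] w 0.25
low t 25.82 tcp [0.3565 0.1162 0.0123] sh [-271.6  -62.7] F [-0.2 -0.6  0.1] w 0.25
```

View pics/o6.png

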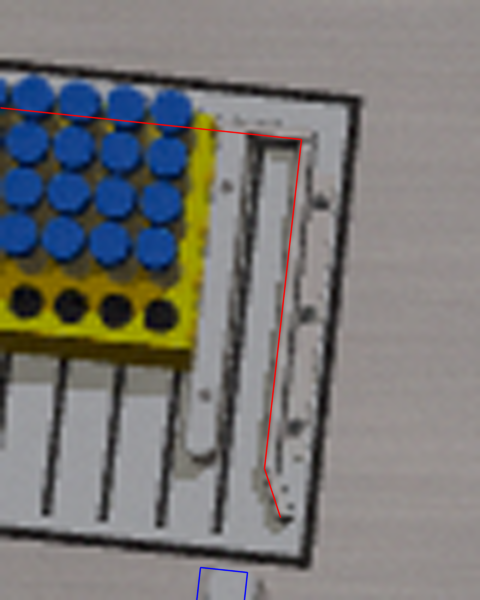

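View pics/o7.png

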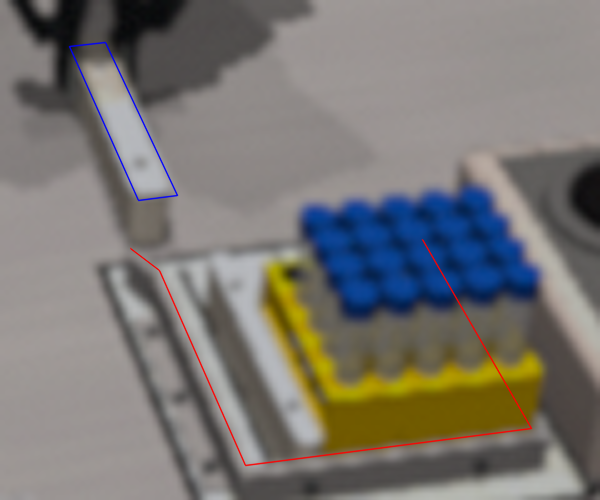

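```bash
python3 - <<'E'
from h import *
print(r.move_l(sh(-200,-62.5,.012),rate=.08,until_force=6)); st("in1")
print(r.move_l(sh(-200,-72,.012),rate=.012,until_force=3)); st("right")
yr=insh(telemetry.current_eef_pos())[1]; y=yr+1.2
r.move_l(sh(-200,y,.012),rate=.02)
print(r.move_l(sh(-121,y,.012),rate=.06,until_force=6)); st("in2"); print(y)
cv2.imwrite("pics/top9.png",viewer.read_camera("top"));cv2.imwrite("pics/scene9.png",viewer.read_camera("scene"))
E
python3 - <<'E'
import cv2,numpy as np
a=cv2.imread("pics/top9.png")[120:240,200:320];s=cv2.imread("pics/scene9.png")[220:340,340:460]
cv2.imwrite("pics/g9.png",np.hstack([cv2.resize(a,(400,400)),cv2.resize(s,(400,400))]))
E
```

```text
True
in1 t 26.63 tcp [0.4161 0.1119 0.0117] sh [-211.9  -61.6] F [ 1.2  2.9 -1.4] w 0.252
True
right t 27.04 tcp [0.4143 0.1117 0.0114] sh [-213.7  -61.9] F [-0.1  3.1  0.9] w 0.247
False
in2 t 29.32 tcp [0.5063 0.1045 0.012 ] sh [-121.4  -60.7] F [-0.5  0.3 -1.6] w 0.25
-60.69813240606715
```

View pics/g9.png

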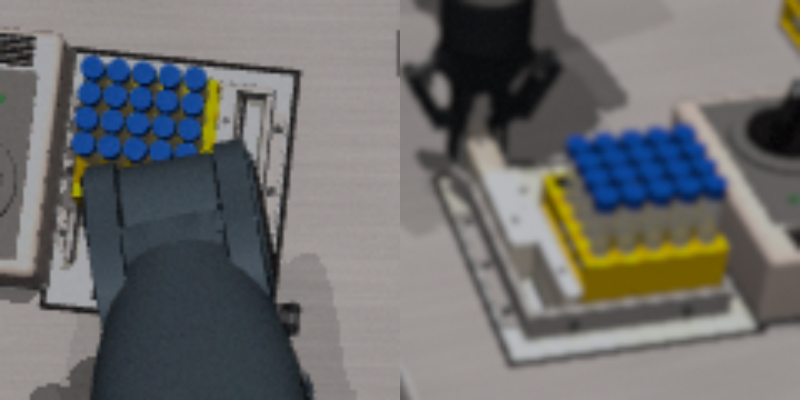

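```bash
python3 - <<'E'
from h import *
y=-60.9
print(r.move_l(sh(-121,y,.005),rate=.02,until_force=3)); st("down")
r.open_gripper(); st("open")
p=np.array(telemetry.current_eef_pos()); r.move_l(p+[0,0,.07],rate=.2)
r.clamp(40)
r.move_l(sh(-172,y,.08),rate=.2); r.move_l(sh(-172,y,.012),rate=.15); st("behind")
print(r.move_l(sh(-80,-61,.012),rate=.05,until_force=8)); st("pushed")
x=insh(telemetry.current_eef_pos())[0]
cv2.imwrite("pics/scene10.png",viewer.read_camera("scene"))
r.move_l(sh(x-40,-61,.03),rate=.2)
r.move_l(sh(x-90,-50,.16),rate=.25); st("up")
cv2.imwrite("pics/top10.png",viewer.read_camera("top"))
E
python3 - <<'E'
import cv2,numpy as np
a=cv2.imread("pics/top10.png")[120:240,200:320];s=cv2.imread("pics/scene10.png")[220:340,340:460]
cv2.imwrite("pics/g10.png",np.hstack([cv2.resize(a,(400,400)),cv2.resize(s,(400,400))]))
E
```

```text
True
down t 29.73 tcp [0.5068 0.1045 0.0074] sh [-120.9  -60.7] F [-1.7  0.4  8.2] w 0.249
open t 30.38 tcp [0.5063 0.1044 0.0069] sh [-121.4  -60.9] F [0.4 0.3 0.2] w 1.003
behind t 32.64 tcp [0.4565 0.109  0.0122] sh [-171.4  -60.8] F [-0.1 -0.2 -0.2] w 0.001
True
pushed t 34.14 tcp [0.5389 0.1014 0.0115] sh [-88.7 -60.9] F [-0.4  1.   1.4] w -0.001
up t 35.27 tcp [0.4506 0.1203 0.1591] sh [-178.3  -50.1] F [ 0.8 -0.4 -0.4] w -0.002
```

View pics/g10.png

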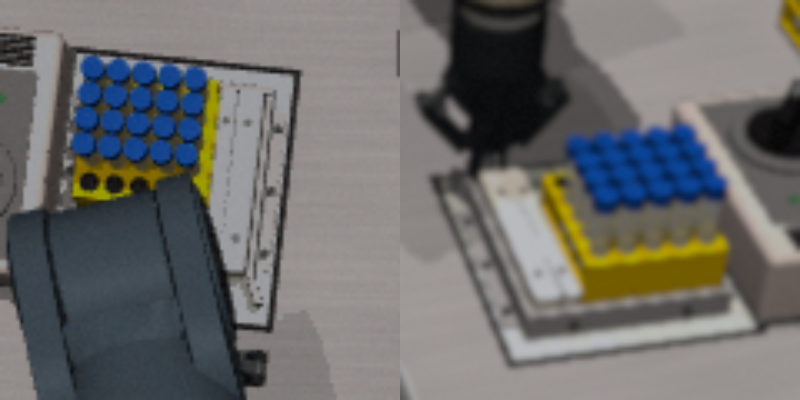

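Run:
```python
from h import *
a=cv2.imread("pics/top10.png");s=cv2.imread("pics/scene0.png")
A=cv2.resize(a[150:195,165:210],None,fx=12,fy=12,interpolation=cv2.INTER_CUBIC)
A=cv2.convertScaleAbs(A,alpha=2.0,beta=0)
cv2.imwrite("pics/k1.png",A)
f=lambda q:(np.array(q)/5.4-.5+[155,115])
print(ray("top",f((182,317)),.082))
B=cv2.resize(s[235:285,430:480],None,fx=10,fy=10,interpolation=cv2.INTER_CUBIC); cv2.imwrite("pics/k2.png",cv2.convertScaleAbs(B,alpha=2.,beta=0))
```

```text
[0.61601159 0.31880889 0.082     ]
```

View pics/k1.png

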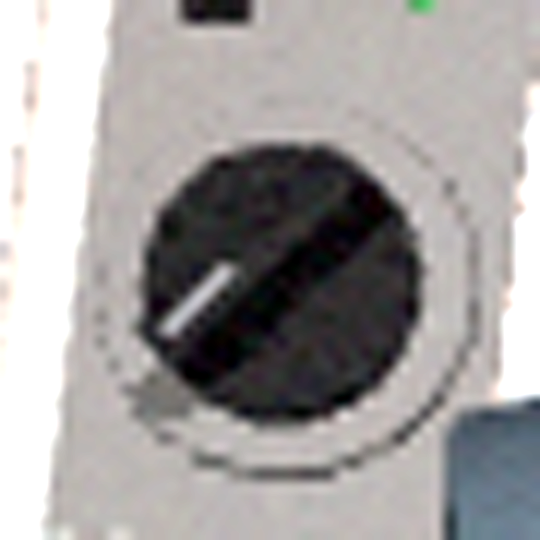

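View pics/k2.png

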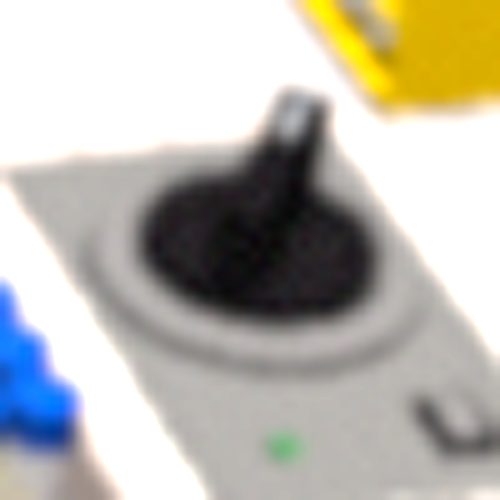

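Run:
```python
from h import *
f=lambda q:(np.array(q)/12-.5+[165,150])
for n,q1,q2,z in(("line",(165,330),(235,268),.112),("base",(190,375),(385,200),.1),("low",(210,400),(400,215),.082)):
    d=ray("top",f(q1),z)-ray("top",f(q2),z); a=np.degrees(np.arctan2(d[1],d[0])); print(n,a, "theta", (np.degrees(S[2])+180-a)%360, np.hypot(d[0],d[1]))
print("disc",ray("top",f((283,283)),.082))
f=lambda q:(np.array(q)/10-.5+[430,235])
print("disc scene",ray("scene",f((258,248)),.082))
w=ray("top",(np.array((200,299))/12-.5+[165,150]),.112); print("mid line",w)
P=.6182,.317
im="pics/top10.png"
```

```text
line 133.34471414128612 theta 41.45528585871389 0.02091773198487687
base 133.6968966009672 theta 41.10310339903282 0.0591339916415426
low 136.05781089873773 theta 38.742189101262284 0.060567499752336926
disc [0.61634281 0.3191506  0.082     ]
disc scene [0.62425739 0.31838744 0.082     ]
mid line [0.60642195 0.33131427 0.112     ]
```

```bash
cat >> h.py <<'E'
def oris(psi):
    j=np.array([-np.sin(psi),np.cos(psi),0]); x=np.array([0,0,-1.])
    return [R.from_matrix(np.c_[x,np.cross(s*j,x),s*j]).as_rotvec() for s in(1,-1)]
C=np.array([.618,.319])
def bar(theta): return S[2]+np.pi-np.radians(theta)
E
python3 - <<'E'
from h import *
print(np.round(telemetry.current_joint_positions(),3))
for th in(40,60,80,90):
    for o in oris(bar(th)):
        for z in (.088,.2):
            q=kin.ik([*C,z],o); print(th,z,None if q is None else np.round(q,3))
E
```

```text
[ 0.258  0.181 -0.281  1.115  0.004  0.347]
40 0.088 [ 0.477  0.598  0.188  1.162 -0.    -1.876]
40 0.2 [ 0.477  0.552  0.396  1.415 -0.    -1.876]
40 0.088 [0.477 0.598 0.188 1.162 0.    1.265]
40 0.2 [0.477 0.552 0.396 1.415 0.    1.265]
60 0.088 [ 0.477  0.598  0.188  1.162 -0.    -1.527]
60 0.2 [ 0.477  0.552  0.396  1.415 -0.    -1.527]
60 0.088 [0.477 0.598 0.188 1.162 0.    1.614]
60 0.2 [0.477 0.552 0.396 1.415 0.    1.614]
80 0.088 [ 0.477  0.598  0.188  1.162 -0.    -1.178]
80 0.2 [ 0.477  0.552  0.396  1.415 -0.    -1.178]
80 0.088 [0.477 0.598 0.188 1.162 0.    1.964]
80 0.2 [0.477 0.552 0.396 1.415 0.    1.964]
90 0.088 [ 0.477  0.598  0.188  1.162  0.    -1.004]
90 0.2 [ 0.477  0.552  0.396  1.415  0.    -1.004]
90 0.088 [0.477 0.598 0.188 1.162 0.    2.138]
90 0.2 [0.477 0.552 0.396 1.415 0.    2.138]
```

```bash
python3 - <<'E'
from h import *
p=np.array(telemetry.current_eef_pos()); r.move_l([p[0],p[1],.21],rate=.25)
r.open_gripper()
o=oris(bar(40))[1]
r.reach([*C,.2],o); st("above")
print(r.move_l([*C,.089],rate=.12,until_force=6)); st("down")
cv2.imwrite("pics/top11.png",viewer.read_camera("top"));cv2.imwrite("pics/scene11.png",viewer.read_camera("scene"))
E
python3 - <<'E'
import cv2,numpy as np
a=cv2.imread("pics/top11.png")[110:230,140:260];s=cv2.imread("pics/scene11.png")[190:310,400:520]
cv2.imwrite("pics/g11.png",np.hstack([cv2.resize(a,(400,400)),cv2.resize(s,(400,400))]))
E
```

```text
above t 37.47 tcp [0.6176 0.3184 0.2   ] sh [-29.9 162.4] F [0.  0.5 0. ] w 1.0
False
down t 38.54 tcp [0.6185 0.3191 0.09  ] sh [-29.1 163.2] F [ 0.2  0.6 -0.3] w 1.0
```

View pics/g11.png

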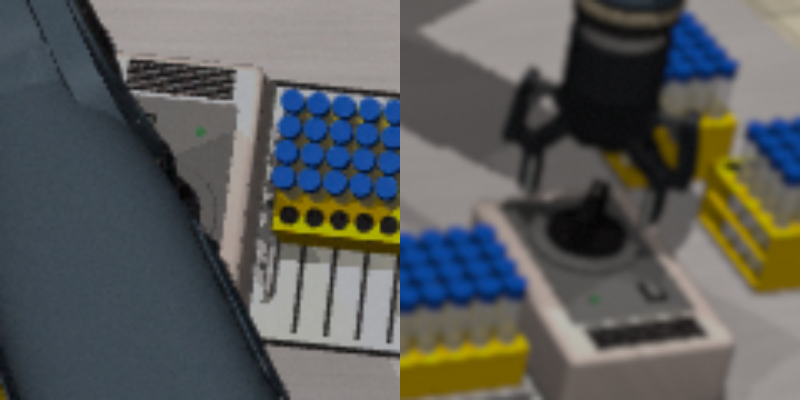

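Run:
```python
from h import *
r.clamp(40); st("clamp"); print(np.round(telemetry.current_wrist_torque(),3))
q=np.array(telemetry.current_joint_positions()); print(q.round(3))
q0=np.array(kin.ik([*C,.089],oris(bar(40))[1]))
for th in(50,60,70,80):
    qq=q0.copy(); qq[5]=q0[5]+np.radians(th-40); r.movej(qq)
    print(th,np.round(telemetry.current_wrist_torque(),3),round(telemetry.current_joint_positions()[5]-q0[5],3)); st()
```

```text
clamp t 39.29 tcp [0.6197 0.3206 0.0895] sh [-28.1 164.8] F [ 5.8  5.7 -2.3] w 0.157
[ 1.116 -1.024  0.037]
[4.770e-01 5.970e-01 1.920e-01 1.161e+00 1.000e-03 1.265e+00]
50 [ 0.943 -0.812 -0.054] 0.175
 t 39.58 tcp [0.6194 0.3204 0.0895] sh [-28.4 164.5] F [ 4.4  4.3 -0.4] w 0.156
60 [ 0.845 -0.493 -0.048] 0.35
 t 39.88 tcp [0.619  0.3203 0.0895] sh [-28.7 164.3] F [4.1 4.8 0. ] w 0.153
70 [ 0.991 -0.255 -0.041] 0.521
 t 40.17 tcp [0.6187 0.3202 0.0894] sh [-29.  164.2] F [2.2 6.  0.9] w 0.153
80 [ 1.085  0.062 -0.023] 0.695
 t 40.46 tcp [0.6183 0.3201 0.0894] sh [-29.4 164.2] F [0.6 5.5 1.2] w 0.15
```

Release, retract clear of everything, look.

Run:
```python
from h import *
r.open_gripper()
p=np.array(telemetry.current_eef_pos()); r.move_l([p[0],p[1],.22],rate=.2)
r.reach([.30,-.02,.3],ori(0)); st("away")
cv2.imwrite("pics/top12.png",viewer.read_camera("top"));cv2.imwrite("pics/scene12.png",viewer.read_camera("scene"))
a=cv2.imread("pics/top12.png")
cv2.imwrite("pics/k3.png",cv2.convertScaleAbs(cv2.resize(a[150:195,165:210],None,fx=12,fy=12,interpolation=cv2.INTER_CUBIC),alpha=2,beta=0))
```

```text
away t 43.68 tcp [ 0.3007 -0.0199  0.2999] sh [-314.9 -203.2] F [-0.3 -0.7 -0.6] w 0.996
```

View pics/k3.png

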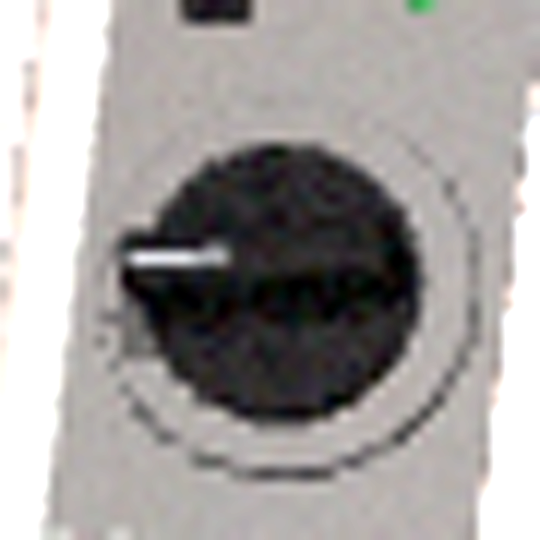

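View pics/top12.png

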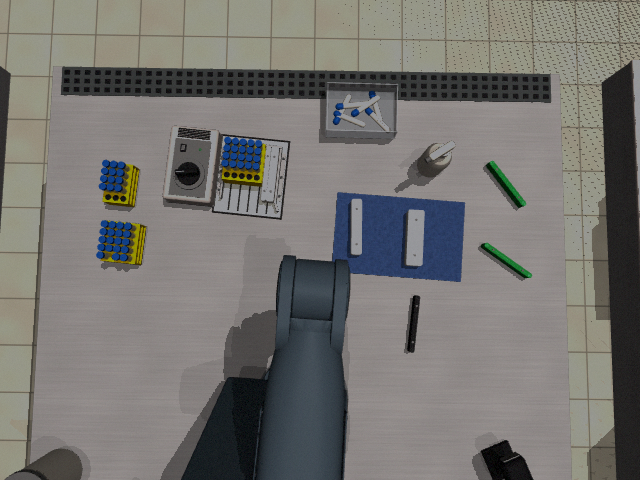

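View pics/scene12.png

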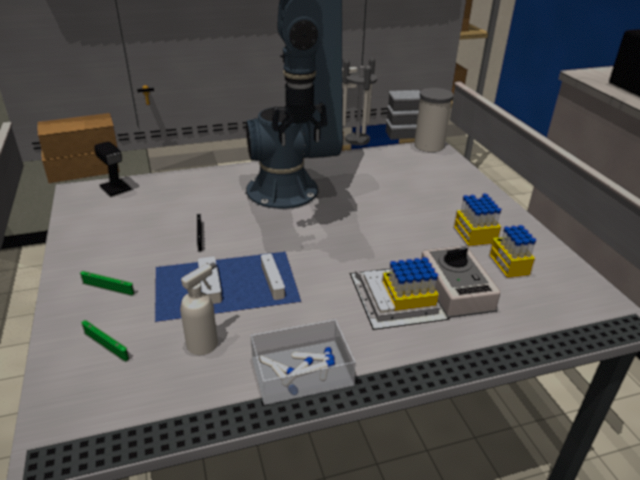

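Run:
```python
from h import *
f=lambda q:(np.array(q)/12-.5+[165,150])
d=ray("top",f((128,260)),.112)-ray("top",f((225,256)),.112); print("theta",(np.degrees(S[2])+180-np.degrees(np.arctan2(d[1],d[0])))%360)
a=cv2.imread("pics/top0.png");b=cv2.imread("pics/top12.png")
D=cv2.absdiff(a,b)[125:225,210:300].max(2); D=cv2.cvtColor(D,cv2.COLOR_GRAY2BGR)
z=lambda i:cv2.resize(i,None,fx=4.4,fy=4.4,interpolation=cv2.INTER_CUBIC)
cv2.imwrite("pics/fin.png",np.hstack([z(b[125:225,210:300]),z(D)]))
```

```text
theta 81.58003945598841
```

View pics/fin.png

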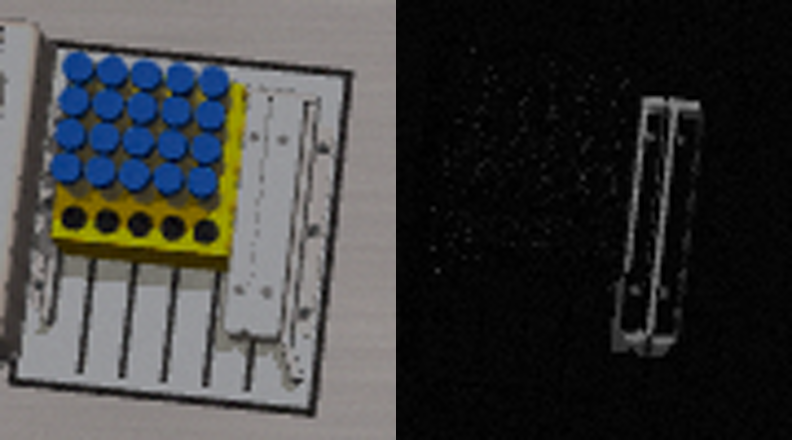

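Run:
```python
from h import *
print(r.hand_in()); st()
```

```text
the job is handed in; nothing more can be done
None
the job is handed in; nothing more can be done
```

I handed the job in after about 44 s of robot time, within the 72 s limit; no verdict is reported.

- **Packers:** The bay holds the 5-row rack (112 mm), which leaves a 38.5 mm gap. I filled it with the 14 mm and 22 mm packers, so the play should be 2.5 mm. I worked that out from the given sizes and did not measure it. Each packer was pushed until a force rise of 8 N stopped it, and both stopped at the same depth. The last picture shows their near ends flush with the fence end. The 30 mm and 46 mm packers are still on the mat.
- **Speed selector:** I turned it afterwards, from about click 2. After release, the white line reads about 81.6° in the picture, which is click 4 (80°).
- **Bystanders:** Comparing the first and last top views shows no movement of the rack in the bay. The spare racks and the spray bottle look unmoved by eye.

**Checks that disagreed:**
- The two cameras disagreed by a few millimetres. I went by the top view, and a light touch on the rack's side agreed with it to about 1 mm.
- The 14 mm packer touched the worktop early in front of the bay, at about 8 N, and I raised it before sliding it in.
- The 22 mm packer met light contact (about 6 N) at the mouth and then slid in freely after a small sideways correction.

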